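Put the ring sizers back on their own pads and home the ring gauge

TASK

The three gold ring sizers in the open jeweler's cabinet stand on one another's pads: park one on the empty black pad, letting go of it there, then rearrange them so that each ends upright in the middle of the pad that matches the colour of its top. Also slide the flat aluminium ring gauge straight in under the oak bar until it is fully home against the stop, lying flat with its tab on the robot's side, before or after the sizers as you like. Leave the crystal ring holder standing where it is, and let go of everything at the end.

Things in the scene. Friction and masses are not known exactly. Their poses are not given: they have to be found in the camera images.
- red_sizer: Loose gold-tone ring sizer with a red top, upright, 46 mm tall, about 80 g: foot 34 mm in diameter, 8 mm high; thin neck; from 26 to 46 mm up a round cap 24 mm in diameter to grip, its top 4 mm red. Origin: centre of the foot's underside; z up. At the start it stands on a coloured pad that is not its own.
- blue_sizer: Loose gold-tone ring sizer with a blue top, upright, 46 mm tall, about 80 g: foot 34 mm in diameter, 8 mm high; thin neck; from 26 to 46 mm up a round cap 24 mm in diameter to grip, its top 4 mm blue. Origin: centre of the foot's underside; z up. At the start it stands on a coloured pad that is not its own.
- green_sizer: Loose gold-tone ring sizer with a green top, upright, 46 mm tall, about 80 g: foot 34 mm in diameter, 8 mm high; thin neck; from 26 to 46 mm up a round cap 24 mm in diameter to grip, its top 4 mm green. Origin: centre of the foot's underside; z up. At the start it stands on a coloured pad that is not its own.
- red_pad: Red pad, place of the red-topped sizer: fixed flat disc 64 mm in diameter, 4 mm thick, on the grey tray floor. Origin: centre of its underside, on the tray floor 12 mm above the table. The four pads form roughly a two-by-two group, centres at least 90 mm apart.
- blue_pad: Blue pad, place of the blue-topped sizer: fixed flat disc 64 mm in diameter, 4 mm thick, on the grey tray floor. Origin: centre of its underside, on the tray floor 12 mm above the table. The four pads form roughly a two-by-two group, centres at least 90 mm apart.
- green_pad: Green pad, place of the green-topped sizer: fixed flat disc 64 mm in diameter, 4 mm thick, on the grey tray floor. Origin: centre of its underside, on the tray floor 12 mm above the table. The four pads form roughly a two-by-two group, centres at least 90 mm apart.
- spare_pad: Black spare pad, empty at the start: fixed flat disc 64 mm in diameter, 4 mm thick, on the grey tray floor. Origin: centre of its underside, on the tray floor 12 mm above the table. The four pads form roughly a two-by-two group, centres at least 90 mm apart.
- gauge: Loose aluminium ring gauge, about 65 g, flat on the tray floor: plate 90 mm (x) x 40 mm (y) x 6 mm with three dark round marks, and an upright tab, 16 mm (x) x 12 mm (y), centred at x = -35 mm, its top 40 mm above the plate's underside. Origin: centre of the plate's underside; x points along the plate away from the tab, z up. The tab is the handle.
- slot: Fixed oak slot on the tray floor: bar 12 to 24 mm above the floor, x 0 to 30 mm, on posts 56 mm apart (clear, in y); a 12 mm high stop behind, its face at x = 46 mm. The gauge slides in along +x (away from the robot), tab last and left outside, till its end meets the stop. Origin: on the floor, under the plate's centre when home (1 mm short of the stop); x: insertion direction, z up.
- crystal: Loose clear crystal ring holder with one gold ring, on the tray floor beyond the pads: foot 60 mm in diameter, tapering to a point, 50 mm tall. Origin: centre of its underside. Leave it alone. Around the open tray runs the cabinet's oak rim, 80 mm above the table; on its right (-y) glass panes 80 mm above the table cover the cabinet's other half.
Mind the look-alikes: they are no part of the job. What is shaped like the green_sizer but pink is not meant.

How it is judged:
On the way:
1. one of the sizers has been set down upright on the black spare pad and released (((horizontal distance between red_sizer and spare_pad below 0.015 m and z of red_sizer in the frame of spare_pad between 0.001 and 0.008 m and angle between red_sizer's own z axis and vertical below 0.12 rad and linear speed of red_sizer below 0.03 m/s and contact force between the fingers and red_sizer below 0.1 N) or (horizontal distance between blue_sizer and spare_pad below 0.015 m and z of blue_sizer in the frame of spare_pad between 0.001 and 0.008 m and angle between blue_sizer's own z axis and vertical below 0.12 rad and linear speed of blue_sizer below 0.03 m/s and contact force between the fingers and blue_sizer below 0.1 N) or (horizontal distance between green_sizer and spare_pad below 0.015 m and z of green_sizer in the frame of spare_pad between 0.001 and 0.008 m and angle between green_sizer's own z axis and vertical below 0.12 rad and linear speed of green_sizer below 0.03 m/s and contact force between the fingers and green_sizer below 0.1 N))), for 0.2 s.
At the end, for the whole second after the job is handed in: Each sizer upright (0.12 rad) on the pad of its colour, within 15 mm of its centre; gauge flat under the bar, within 9 mm of home, 12 mm sideways and 0.25 rad of straight; crystal ring holder upright within 20 mm of its start; all released and at rest (horizontal distance between red_sizer and red_pad below 0.015 m and z of red_sizer in the frame of red_pad between 0.001 and 0.008 m and angle between each of red_sizer, blue_sizer, green_sizer, gauge's own z axis and vertical below 0.12 rad and linear speed of each of red_sizer, blue_sizer, green_sizer, gauge below 0.03 m/s and contact force between the fingers and red_sizer below 0.1 N and horizontal distance between blue_sizer and blue_pad below 0.015 m and z of blue_sizer in the frame of blue_pad between 0.001 and 0.008 m and contact force between the fingers and blue_sizer below 0.1 N and horizontal distance between green_sizer and green_pad below 0.015 m and z of green_sizer in the frame of green_pad between 0.001 and 0.008 m and contact force between the fingers and green_sizer below 0.1 N and x of gauge in the frame of slot between -0.009 and 0.009 m and y of gauge in the frame of slot between -0.012 and 0.012 m and z of gauge in the frame of slot below 0.005 m and angle between the x axis of gauge and the x axis of slot, either way round below 0.25 rad and contact force between the fingers and gauge below 0.1 N and distance of crystal from where it was at the start of the episode below 0.02 m and angle between crystal's own z axis and vertical below 0.15 rad); the robot touches nothing.
It fails at once if the crystal ring holder was pushed away or tipped (distance of crystal from where it was at the start of the episode above 0.02 m or angle between crystal's own z axis and vertical above 0.3 rad).
It also fails if it takes over 115 s, if anything falls off the work surface, if the arm or the gripper's body presses on something with over 40 N, if the wrist force passes 120 N, or if a joint passes its speed limit or range.

ROBOT

A 6-joint arm with a two-finger parallel gripper is mounted at the origin on the work surface. World frame = base frame: x ahead of the robot, y to its left, z up, the work surface at z = 0. Lengths are in m, angles in rad, forces in N, time in s.
With the tool pointing down it reaches from about 0.375 to 0.975 m from the base axis. Payload 3.8 kg.
Tool frame: the origin (TCP) lies on the mounting face of the last link; the fingertips stand 173 mm ahead of it and the grasp point (between the pads) lies 155 mm ahead of it (bot.hold_point_z is the distance from the TCP to the grasp point, in m); z points along the fingers, y is the line along which they close (so a half turn about z gives the same grasp; the last joint's range is limited). The gripper opens to 85 mm and grips with 20 to 120 N. Pads are 22 mm wide; open, the fingers measure 114 mm over their backs; the gripper's body (76 mm by 85 mm) begins 54 mm behind the grasp point. The pads swing forward as they close: fully open they stand 13 mm farther back than shut.
Start: joints at [1.178, 0.264, 1.604, -0, 1.274, -0.037], TCP at [0.235, 0.633, 0.405] pointing down, gripper open.
Joint ranges: [-2.63, 2.63], [-0.94, 2.18], [0.31, 2.57], [-1.31, 4.45], [0, 2.66], [-2.55, 2.55]. Speed limits (rad/s): [2.57, 2.57, 3.14, 3.14, 3.14, 3.14].

INTERFACE

Orientations are given as a rotation vector (axis times angle).
In Python, from workcell import bot, optics gives the robot as it stands.
- The arm moves only by the shell command python3 -m jog 'ROWS' [OPENING] [FORCE]. ROWS is JSON, a list of rows, each an object of numbers: "dx", "dy", "dz": the shift along the tool's x, y, z in mm; "ax", "ay", "az": the turn, a rotation vector about the tool's x, y, z in degrees. A call has 1 to 20 rows; each row shifts and turns the commanded pose from where the row before left it, along the tool's axes as they then stand; what a row does not reach is not made up. A row lasts 1/12 s, in which the tool goes at most 41.7 mm and 7.16 degrees, less where a joint would pass 70% of its speed; a pose out of reach is approached as far as the arm can. A call with a gripper value outside its range is refused whole. OPENING is the opening, from 0 (shut) to 1 (fully open), set as the call begins (- or left out, the last holds). The fingers move at their own pace and stop on an object; FORCE is the grip in N (left out, the last holds). Time passes only in rows, so rows that do not move let the fingers close. It gives the time, the measured TCP pose, the force, the opening and the grip force at its end, in the units of the state.
- bot.read_state(): the state, without advancing time (a new reading comes with each control period).
- optics.read_camera(name): name is "side" or "top"; returns a dict with "img" (384x512x3 uint8, red, green, blue), "vertical_fov" (degrees; the focal length in pixels is half the picture's height over the tangent of half this angle, whatever the lens; pixels are square), "cx", "cy" (the principal point, pixels), "R" (3x3) and "t" (3): a world point X has camera coordinates R X + t. Camera axes: x right, y down, z forward; pixel columns grow to the right and rows downward; lengths in m; the calibration is good to about 2 mm. A picture is of the moment at which its call begins. There is no depth.
- bot.finish_job(): hands the job in; it is judged then, once.
The state is a dict: "time": time; "q": joint angles; "joint_vel": joint speeds; "joint_torque": joint torques, N m; "tool_pos": TCP position; "tcp_rot": TCP orientation; "wrist_force": force on the tool from outside, world axes, zero at the start; "torque": the same for the moment, N m; "width": opening from 0.0 (shut) to 1.0 (fully open); "grip_force": force on a finger pad.
Only numpy, scipy, OpenCV 4.12 (cv2) and the standard library are available. Lean on these libraries where they do the work, as an engineer would, in place of code of your own. Each camera call takes 0.05 s, during which the arm holds its last target. There are 200 camera calls.

## Working session

There is one attempt and no reset: what is moved stays moved. The work goes in short steps, Python scripts to look and compute and a shell command to move; the robot and the scene stay as the last step left them, time stands still between calls to the robot, and variables do not carry over. Pictures are saved under pics/ and viewed, at most 14 in all, crops included, and the job is handed in when it is done.

```bash
mkdir -p pics; ls
python3 - <<'E'
from workcell import bot, optics
import cv2,numpy as np
for n in("top","side"):
    c=optics.read_camera(n); cv2.imwrite(f"pics/{n}0.png",c["img"][:,:,::-1])
    np.savez(f"{n}0.npz",**c); print(n,{k:np.round(v,3) for k,v in c.items() if k!="img"})
s=bot.read_state(); print(s)
E
```

```text
pics
top {'vertical_fov': np.float64(57.701), 'cx': np.float64(256.804), 'cy': np.float64(187.176), 'R': array([[-0.011, -0.999, -0.032],
       [-0.991,  0.015, -0.137],
       [ 0.137,  0.031, -0.99 ]]), 't': array([0.037, 0.622, 0.621])}
side {'vertical_fov': np.float64(55.144), 'cx': np.float64(253.513), 'cy': np.float64(189.923), 'R': array([[-0.996, -0.084,  0.016],
       [-0.076,  0.786, -0.614],
       [ 0.039, -0.613, -0.789]]), 't': array([0.61 , 0.042, 0.804])}
{'time': 0.1, 'q': array([ 1.17811132e+00,  2.64712785e-01,  1.60526156e+00,  9.61144263e-06,
        1.27369226e+00, -3.69162947e-02]), 'joint_vel': array([-0.00093806, -0.00028235, -0.00183804,  0.00094555,  0.00057738,
        0.00084174]), 'joint_torque': array([ 5.14052442e-05, -5.16710365e+01, -3.68586588e+01,  1.50485585e-04,
        6.39324731e-03, -5.81306182e-06]), 'tool_pos': array([0.23500182, 0.63244038, 0.40344956]), 'tcp_rot': array([-0.55582191, -3.09157282,  0.00317935]), 'wrist_force': array([-0.39278605, -0.08896699,  0.18471012]), 'torque': array([ 0.01985152, -0.00810665, -0.01760694]), 'grip_force': 0.0, 'width': 1.0032350587447205}
```

View pics/top0.png

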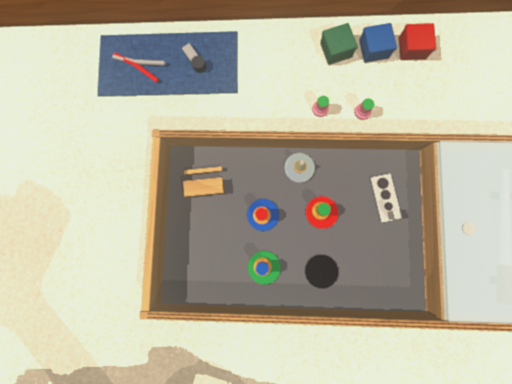

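View pics/side0.png

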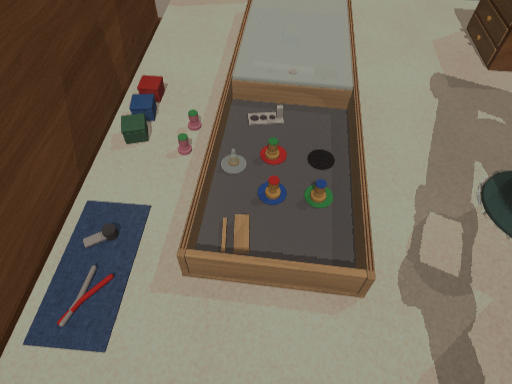

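The top view shows the red sizer on the blue pad (262,214), green on red (322,211) and blue on green (263,267). The black pad is empty at (321,271). The gauge is at (386,198) with its tab toward the robot, the slot bar at (203,187) with its stop at (203,170), and the crystal at (299,167). The side view agrees.

```bash
cat > h.py <<'E'
import numpy as np,cv2
from workcell import bot, optics
def load(n): return dict(np.load(f"{n}0.npz"))
def ray(c,px,z):
    f=c["img"].shape[0]/2/np.tan(np.radians(c["vertical_fov"])/2)
    px=np.atleast_2d(np.array(px,float))
    d=np.c_[(px[:,0]-c["cx"])/f,(px[:,1]-c["cy"])/f,np.ones(len(px))]@c["R"]
    o=-c["R"].T@c["t"]
    return (o+d*((z-o[2])/d[:,2])[:,None])[:,:2]
def proj(c,X):
    f=c["img"].shape[0]/2/np.tan(np.radians(c["vertical_fov"])/2)
    p=c["R"]@np.array(X)+c["t"]; return p[:2]/p[2]*f+[c["cx"],c["cy"]]
def mask(c,kind):
    h=cv2.cvtColor(c["img"],cv2.COLOR_RGB2HSV).astype(int); H,S,V=h[...,0],h[...,1],h[...,2]
    if kind=="red": m=((H<6)|(H>174))&(S>170)&(V>90)
    if kind=="blue": m=(H>100)&(H<125)&(S>150)&(V>60)
    if kind=="green": m=(H>50)&(H<80)&(S>120)&(V>50)
    if kind=="black": m=(V<45)
    if kind=="white": m=(S<60)&(V>150)
    if kind=="oak": m=(H>8)&(H<22)&(S>90)&(V>130)
    return m.astype(np.uint8)
def blobs(c,kind,z,xr=(0.3,0.8),yr=(-.3,.4),amin=12):
    n,l,st,ce=cv2.connectedComponentsWithStats(mask(c,kind),connectivity=8)
    out=[]
    for i in range(1,n):
        if st[i,4]<amin: continue
        ys,xs=np.nonzero(l==i); P=ray(c,np.c_[xs,ys],z); m=P.mean(0)
        if xr[0]<m[0]<xr[1] and yr[0]<m[1]<yr[1]:
            hull=cv2.convexHull(P.astype(np.float32)); (cx,cy),r=cv2.minEnclosingCircle(hull)
            out.append((np.round(ce[i]).astype(int).tolist(),int(st[i,4]),"mean",np.round(m,4).tolist(),"circ",np.round([cx,cy,r],4).tolist(),"rect",np.round(np.r_[cv2.minAreaRect(hull)[0],cv2.minAreaRect(hull)[1],cv2.minAreaRect(hull)[2]],3).tolist()))
    return out
E
python3 - <<'E'
from h import *
ims=[]
for n in("top","side"):
    c=load(n); print("==",n,-c["R"].T@c["t"])
    for k in("red","blue","green","black"):
        for z in(.016,.062):
            for b in blobs(c,k,z): 
                if (z>.02)==(b[1]<160 ): print(k,z,*b)
    for b in blobs(c,"white",.018): print("white",*b)
    for b in blobs(c,"oak",.036):
        if b[1]<1500: print("oak",*b)
t=load("top")["img"][:,:,::-1]; s=load("side")["img"][:,:,::-1]
A=cv2.resize(t[150:290,170:430],None,fx=3,fy=2.1*3/2.1,interpolation=cv2.INTER_CUBIC)
cv2.imwrite("pics/tc.png",A)
cv2.imwrite("pics/sc.png",cv2.resize(s[95:270,190:370],None,fx=3.3,fy=3.3,interpolation=cv2.INTER_CUBIC))
E
```

```text
== top [0.53170363 0.00847312 0.70129475]
red 0.016 [322, 213] 502 mean [0.5734, -0.0971] circ [0.5755, -0.0963, 0.0312] rect [0.576, -0.096, 0.06, 0.059, 89.166]
red 0.062 [261, 214] 108 mean [0.5711, 0.0207] circ [0.5713, 0.0207, 0.011] rect [0.571, 0.021, 0.021, 0.019, 44.297]
blue 0.016 [264, 214] 430 mean [0.5729, 0.0171] circ [0.5723, 0.0184, 0.0305] rect [0.572, 0.019, 0.057, 0.061, 89.567]
blue 0.062 [262, 268] 95 mean [0.4736, 0.0207] circ [0.4737, 0.0206, 0.0096] rect [0.474, 0.021, 0.018, 0.018, 43.823]
green 0.016 [265, 268] 529 mean [0.4702, 0.0158] circ [0.471, 0.0176, 0.0312] rect [0.471, 0.018, 0.06, 0.06, 89.451]
green 0.062 [323, 101] 69 mean [0.784, -0.0998] circ [0.784, -0.0998, 0.0089] rect [0.784, -0.1, 0.015, 0.016, 87.979]
green 0.062 [368, 104] 75 mean [0.7763, -0.1838] circ [0.7766, -0.1839, 0.0095] rect [0.776, -0.184, 0.018, 0.017, 41.283]
green 0.062 [324, 209] 109 mean [0.578, -0.0932] circ [0.578, -0.0931, 0.0108] rect [0.578, -0.093, 0.02, 0.018, 89.203]
white [212, 192] 98056 mean [0.6287, 0.122] circ [0.6708, 0.0401, 0.6279] rect [0.625, 0.04, 0.725,
[... 2476 characters left out ...]
[0.576, -0.076, 0.028, 0.022, 5.692]
oak [204, 178] 14 mean [0.7204, 0.0127] circ [0.7204, 0.0126, 0.0185] rect [0.72, 0.013, 0.037, 0.002, 88.569]
oak [273, 193] 63 mean [0.568, 0.0371] circ [0.5695, 0.0332, 0.0151] rect [0.569, 0.035, 0.028, 0.021, 5.494]
oak [318, 197] 59 mean [0.473, 0.0382] circ [0.474, 0.0327, 0.0156] rect [0.474, 0.036, 0.023, 0.029, 89.453]
oak [270, 262] 1459 mean [0.5678, 0.1971] circ [0.5637, 0.1567, 0.18] rect [0.576, 0.195, 0.11, 0.359, 71.745]
oak [241, 231] 482 mean [0.6254, 0.1366] circ [0.6227, 0.1343, 0.039] rect [0.626, 0.135, 0.027, 0.075, 5.335]
oak [224, 233] 101 mean [0.659, 0.1432] circ [0.6585, 0.1435, 0.0339] rect [0.659, 0.144, 0.006, 0.068, 4.609]
```

View pics/tc.png

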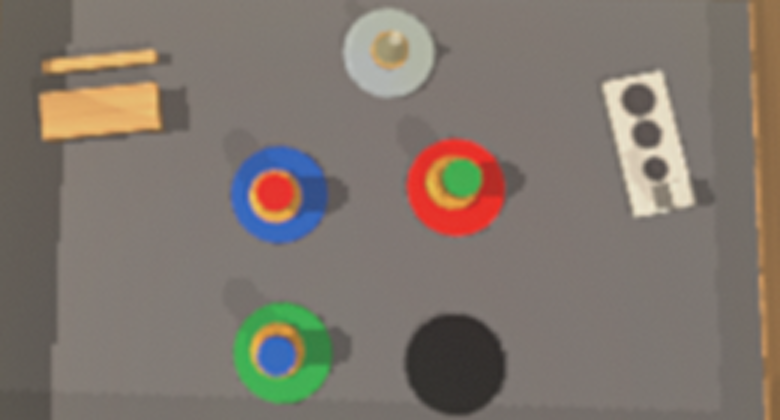

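View pics/sc.png

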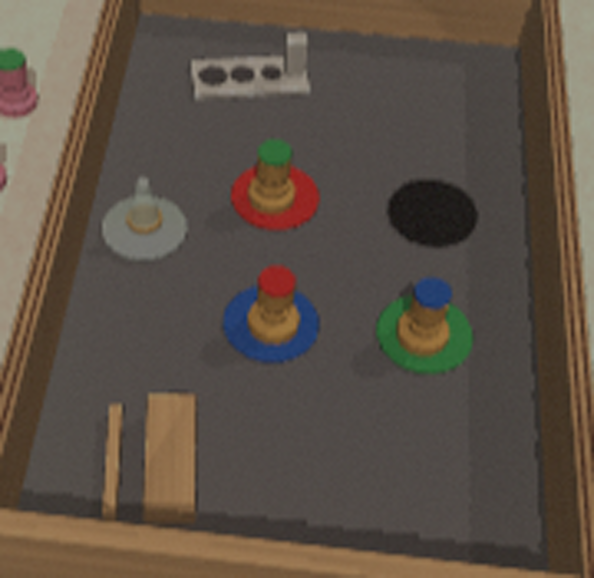

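The crops confirm the layout. In the top crop the gauge tab is at about (661,193), nearest the robot, with its plate tilted about 11°. The slot is tilted about 4.5°. Next I'll check the gauge and spare pad in the other views and plan the first move.

```bash
cat >> h.py <<'E'
from scipy.spatial.transform import Rotation as Ro
def plan(x,y,z,yaw=0):
    """tool y along world y turned by yaw(deg); z = grasp-point height. turn first, then shift"""
    s=bot.read_state(); R=Ro.from_rotvec(s["tcp_rot"])
    T=Ro.from_matrix((Ro.from_euler("z",yaw,degrees=True)*Ro.from_matrix(np.diag([-1.,1,-1]))).as_matrix())
    rel=(R.inv()*T).as_rotvec(degrees=True)
    p=np.array([x,y,z+bot.hold_point_z])
    print("turn",rel.round(2),"shift after turn mm",(T.inv().apply(p-s["tool_pos"])*1000).round(1),"grasp now",(s["tool_pos"]+R.apply([0,0,bot.hold_point_z])).round(4),"t",round(s["time"],2),"w",round(s["width"],3),"F",s["wrist_force"].round(1))
E
python3 - <<'E'
from h import *
print(ray(load("top"),[321.7,271.3],.016))
c=load("side"); m=np.zeros((384,512),np.uint8); m[105:126,244:290]=1
h=cv2.cvtColor(c["img"],cv2.COLOR_RGB2HSV)
mm=((h[...,2]>115)&(h[...,1]<50)).astype(np.uint8)*m
ys,xs=np.nonzero(mm); print(len(xs)); P=ray(c,np.c_[xs,ys],.018); print(cv2.minAreaRect(cv2.convexHull(P.astype(np.float32))))
print("plate corners side:",ray(c,[[190+193/3.3,95+93/3.3],[190+309/3.3,95+88/3.3]],.018), "tab top",ray(c,[190+296/3.3,95+34/3.3],.052))
c=load("top");print("tab top from top",ray(c,[170+661/3,150+187/3],.052))
plan(.5775,-.0918,.16)
E
```

```text
[[ 0.46233231 -0.09258704]]
279
((0.6000773906707764, -0.23171460628509521), (0.09463811665773392, 0.06854748725891113), 10.247400283813477)
plate corners side: [[ 0.64158582 -0.19277377]
 [ 0.5528786  -0.20755786]] tab top [[ 0.56625737 -0.22898599]]
tab top from top [[ 0.57098185 -0.21674886]]
turn [ -0.12  -0.03 -20.38] shift after turn mm [-342.5 -724.2   88.7] grasp now [0.2349 0.6321 0.2487] t 0.1 w 1.003 F [-0.4 -0.1  0.2]
```

```bash
python3 -m jog '[{"az":-6.8,"ax":-0.1},{"az":-6.8},{"az":-6.8},{"dx":-14,"dy":-30},{"dx":-14,"dy":-30},{"dx":-14,"dy":-30},{"dx":-14,"dy":-30},{"dx":-14,"dy":-30},{"dx":-14,"dy":-30},{"dx":-14,"dy":-30},{"dx":-14,"dy":-30},{"dx":-14,"dy":-30},{"dx":-14,"dy":-30},{"dx":-14,"dy":-30},{"dx":-14,"dy":-30},{"dx":-14,"dy":-30},{"dx":-14,"dy":-30},{"dx":-14,"dy":-30},{"dx":-14,"dy":-30},{"dx":-14,"dy":-30}]' 0.6 30
python3 -m jog '[{"dx":-14,"dy":-30},{"dx":-14,"dy":-30},{"dx":-14,"dy":-30},{"dx":-14,"dy":-30},{"dx":-14,"dy":-30},{"dx":-14,"dy":-30},{"dx":-20,"dy":-34},{},{}]'
python3 -c "
from h import *
plan(.5775,-.0918,.052)"
```

```text
turn [ -0.12  -0.03 -20.38] shift after turn mm [-342.5 -724.2  196.7] grasp now [0.2349 0.6321 0.2487] t 0.1 w 1.003 F [-0.4 -0.1  0.2]invalid input
invalid input
```

```bash
python3 -m jog '[{"dx":0,"dy":0,"dz":0,"ax":0,"ay":0,"az":-6.8}]' 0.6 30; python3 -m jog '[{"dx":0,"dy":0,"dz":0,"ax":0,"ay":0,"az":-6.8}]';python3 -m jog '[{"az":-6.8}]'; python3 -m jog -h | head -30
```

```text
time: 0.18
tool_pos: [0.235, 0.6325, 0.4037]
tcp_rot: [-0.37, -3.119, 0.003]
wrist_force: [0.3, 0.1, -0.3]
width: 0.886
grip_force: 0.0
time: 0.27
tool_pos: [0.235, 0.6325, 0.4038]
tcp_rot: [-0.177, -3.136, 0.002]
wrist_force: [-1.0, 0.5, -0.1]
width: 0.754
grip_force: 0.0invalid input
invalid input: not JSON, or not a number
```

All six keys are needed in every row.

```bash
python3 -m jog '[{"dx":0,"dy":0,"dz":0,"ax":0,"ay":0,"az":-6.8},{"dx":-14,"dy":-30,"dz":0,"ax":0,"ay":0,"az":0},{"dx":-14,"dy":-30,"dz":0,"ax":0,"ay":0,"az":0},{"dx":-14,"dy":-30,"dz":0,"ax":0,"ay":0,"az":0},{"dx":-14,"dy":-30,"dz":0,"ax":0,"ay":0,"az":0},{"dx":-14,"dy":-30,"dz":0,"ax":0,"ay":0,"az":0},{"dx":-14,"dy":-30,"dz":0,"ax":0,"ay":0,"az":0},{"dx":-14,"dy":-30,"dz":0,"ax":0,"ay":0,"az":0},{"dx":-14,"dy":-30,"dz":0,"ax":0,"ay":0,"az":0},{"dx":-14,"dy":-30,"dz":0,"ax":0,"ay":0,"az":0},{"dx":-14,"dy":-30,"dz":0,"ax":0,"ay":0,"az":0},{"dx":-14,"dy":-30,"dz":0,"ax":0,"ay":0,"az":0},{"dx":-14,"dy":-30,"dz":0,"ax":0,"ay":0,"az":0},{"dx":-14,"dy":-30,"dz":0,"ax":0,"ay":0,"az":0},{"dx":-14,"dy":-30,"dz":0,"ax":0,"ay":0,"az":0},{"dx":-14,"dy":-30,"dz":0,"ax":0,"ay":0,"az":0}]' 0.6 30
python3 -m jog '[{"dx":-14,"dy":-30,"dz":5,"ax":0,"ay":0,"az":0},{"dx":-14,"dy":-30,"dz":10,"ax":0,"ay":0,"az":0},{"dx":-14,"dy":-30,"dz":10,"ax":0,"ay":0,"az":0},{"dx":-14,"dy":-30,"dz":10,"ax":0,"ay":0,"az":0},{"dx":-14,"dy":-30,"dz":10,"ax":0,"ay":0,"az":0},{"dx":-14,"dy":-30,"dz":10,"ax":0,"ay":0,"az":0},{"dx":-14,"dy":-30,"dz":10,"ax":0,"ay":0,"az":0},{"dx":-14,"dy":-30,"dz":10,"ax":0,"ay":0,"az":0},{"dx":-20,"dy":-34,"dz":10,"ax":0,"ay":0,"az":0},{"dx":0,"dy":0,"dz":0,"ax":0,"ay":0,"az":0},{"dx":0,"dy":0,"dz":0,"ax":0,"ay":0,"az":0}]'
python3 -c "
from h import *
plan(.5775,-.0918,.052)"
```

```text
time: 1.6
tool_pos: [0.4453, 0.1811, 0.4044]
tcp_rot: [0.001, -3.141, 0.0]
wrist_force: [0.6, 0.6, -0.5]
width: 0.598
grip_force: 0.0
time: 2.52
tool_pos: [0.5774, -0.0929, 0.318]
tcp_rot: [-0.005, -3.139, -0.001]
wrist_force: [0.2, 0.3, -0.7]
width: 0.599
grip_force: 0.0
turn [ 0.04 -0.17 -0.17] shift after turn mm [-1.000e-01  1.100e+00  1.113e+02] grasp now [ 0.5769 -0.0928  0.1633] t 2.52 w 0.599 F [ 0.2  0.3 -0.7]
```

```bash
python3 -m jog '[{"dx":0,"dy":1,"dz":35,"ax":0,"ay":0,"az":0},{"dx":0,"dy":0,"dz":35,"ax":0,"ay":0,"az":0},{"dx":0,"dy":0,"dz":26,"ax":0,"ay":0,"az":0},{"dx":0,"dy":0,"dz":15,"ax":0,"ay":0,"az":0},{"dx":0,"dy":0,"dz":0,"ax":0,"ay":0,"az":0},{"dx":0,"dy":0,"dz":0,"ax":0,"ay":0,"az":0}]'
python3 -m jog '[{"dx":0,"dy":0,"dz":0,"ax":0,"ay":0,"az":0},{"dx":0,"dy":0,"dz":0,"ax":0,"ay":0,"az":0},{"dx":0,"dy":0,"dz":0,"ax":0,"ay":0,"az":0},{"dx":0,"dy":0,"dz":0,"ax":0,"ay":0,"az":0},{"dx":0,"dy":0,"dz":0,"ax":0,"ay":0,"az":0},{"dx":0,"dy":0,"dz":0,"ax":0,"ay":0,"az":0},{"dx":0,"dy":0,"dz":0,"ax":0,"ay":0,"az":0}]' 0 30
python3 -c "
from h import *
plan(.5775,-.0918,.052)"
```

```text
time: 3.02
tool_pos: [0.5765, -0.089, 0.2081]
tcp_rot: [0.002, -3.139, -0.001]
wrist_force: [-0.1, -0.2, 1.0]
width: 0.599
grip_force: 0.0
time: 3.6
tool_pos: [0.5784, -0.0903, 0.211]
tcp_rot: [0.0, 3.138, -0.0]
wrist_force: [-0.6, 2.4, 7.3]
width: 0.266
grip_force: 29.7
turn [-0.01  0.21 -0.  ] shift after turn mm [ 0.9 -1.5  4.3] grasp now [ 0.579  -0.0903  0.0563] t 3.6 w 0.266 F [-0.6  2.4  7.3]
```

```bash
python3 -m jog '[{"dx":0,"dy":0,"dz":-20,"ax":0,"ay":0,"az":0},{"dx":0,"dy":0,"dz":-30,"ax":0,"ay":0,"az":0},{"dx":0,"dy":0,"dz":-20,"ax":0,"ay":0,"az":0},{"dx":15,"dy":0,"dz":0,"ax":0,"ay":0,"az":0},{"dx":25,"dy":0,"dz":0,"ax":0,"ay":0,"az":0},{"dx":25,"dy":0,"dz":0,"ax":0,"ay":0,"az":0},{"dx":25,"dy":0,"dz":0,"ax":0,"ay":0,"az":0},{"dx":15,"dy":0,"dz":0,"ax":0,"ay":0,"az":0},{"dx":10,"dy":0,"dz":0,"ax":0,"ay":0,"az":0},{"dx":0,"dy":0,"dz":0,"ax":0,"ay":0,"az":0},{"dx":0,"dy":0,"dz":0,"ax":0,"ay":0,"az":0}]'
python3 - <<'E'
from h import *
plan(.462,-.0905,.053)
E
```

```text
time: 4.52
tool_pos: [0.4625, -0.0903, 0.2792]
tcp_rot: [0.0, 3.14, -0.0]
wrist_force: [0.7, 0.3, -0.3]
width: 0.268
grip_force: 29.8
turn [-0.02  0.1  -0.01] shift after turn mm [ 0.5 -0.2 71.5] grasp now [ 0.4628 -0.0904  0.1245] t 4.52 w 0.268 F [ 0.7  0.3 -0.3]
```

```bash
python3 -m jog '[{"dx":0,"dy":0,"dz":25,"ax":0,"ay":0,"az":0},{"dx":0,"dy":0,"dz":25,"ax":0,"ay":0,"az":0},{"dx":0,"dy":0,"dz":12,"ax":0,"ay":0,"az":0},{"dx":0,"dy":0,"dz":5,"ax":0,"ay":0,"az":0},{"dx":0,"dy":0,"dz":2,"ax":0,"ay":0,"az":0},{"dx":0,"dy":0,"dz":1,"ax":0,"ay":0,"az":0},{"dx":0,"dy":0,"dz":0,"ax":0,"ay":0,"az":0}]'
python3 -m jog '[{"dx":0,"dy":0,"dz":0,"ax":0,"ay":0,"az":0},{"dx":0,"dy":0,"dz":0,"ax":0,"ay":0,"az":0},{"dx":0,"dy":0,"dz":0,"ax":0,"ay":0,"az":0},{"dx":0,"dy":0,"dz":0,"ax":0,"ay":0,"az":0},{"dx":0,"dy":0,"dz":0,"ax":0,"ay":0,"az":0},{"dx":0,"dy":0,"dz":0,"ax":0,"ay":0,"az":0}]' 0.6
python3 -m jog '[{"dx":0,"dy":0,"dz":-15,"ax":0,"ay":0,"az":0},{"dx":0,"dy":0,"dz":-30,"ax":0,"ay":0,"az":0},{"dx":0,"dy":0,"dz":-25,"ax":0,"ay":0,"az":0},{"dx":0,"dy":0,"dz":0,"ax":0,"ay":0,"az":0}]'
python3 - <<'E'
from h import *
plan(.5705,.022,.12)
for n in("top","side"):
    c=optics.read_camera(n)
    for b in blobs(c,"green",.062,amin=25): print(n,b[:2],b[3])
    cv2.imwrite(f"pics/{n}1.png",c["img"][:,:,::-1])
E
```

```text
time: 5.1
tool_pos: [0.4631, -0.0904, 0.211]
tcp_rot: [0.001, -3.139, -0.001]
wrist_force: [-10.8, 1.8, 19.2]
width: 0.271
grip_force: 31.7
time: 5.6
tool_pos: [0.4625, -0.0902, 0.2086]
tcp_rot: [0.0, -3.142, 0.0]
wrist_force: [-0.1, 0.8, -0.4]
width: 0.594
grip_force: 0.0
time: 5.93
tool_pos: [0.4648, -0.0909, 0.2838]
tcp_rot: [-0.0, 3.133, -0.004]
wrist_force: [1.7, -0.2, 0.3]
width: 0.599
grip_force: 0.0
turn [-0.13  0.52  0.01] shift after turn mm [-105.7  112.9    9.1] grasp now [ 0.4662 -0.0912  0.1291] t 5.93 w 0.599 F [ 1.7 -0.2  0.3]
top ([323, 101], 70) [0.784, -0.0996]
top ([368, 104], 75) [0.7763, -0.1838]
top ([265, 268], 529) [0.4743, 0.0154]
side ([192, 113], 31) [0.7753, -0.1677]
side ([182, 136], 38) [0.783, -0.0845]
side ([324, 145], 50) [0.4617, -0.0878]
side ([318, 198], 259) [0.478, 0.0612]
```

View pics/side1.png

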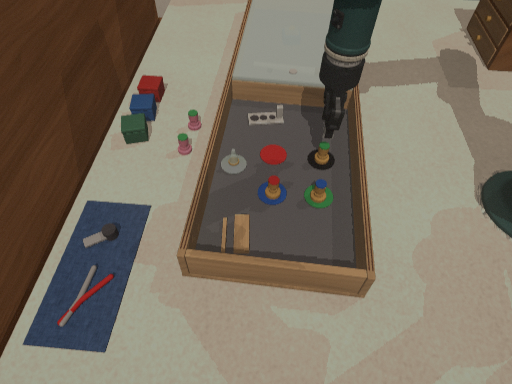

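The side view shows the green sizer upright on the black pad at (322,158), with the red pad free. Next comes the red sizer.

```bash
python3 -m jog '[{"dx":-15,"dy":15,"dz":0,"ax":0,"ay":0,"az":0},{"dx":-25,"dy":25,"dz":0,"ax":0,"ay":0,"az":0},{"dx":-25,"dy":27,"dz":0,"ax":0,"ay":0,"az":0},{"dx":-25,"dy":27,"dz":0,"ax":0,"ay":0,"az":0},{"dx":-18,"dy":18,"dz":0,"ax":0,"ay":0,"az":0},{"dx":0,"dy":0,"dz":0,"ax":0,"ay":0,"az":0},{"dx":0,"dy":0,"dz":0,"ax":0,"ay":0,"az":0},{"dx":0,"dy":0,"dz":0,"ax":0,"ay":0,"az":0}]'
python3 - <<'E'
from h import *
plan(.5705,.022,.052)
E
```

```text
time: 6.7
tool_pos: [0.5692, 0.0217, 0.2768]
tcp_rot: [0.001, -3.138, 0.001]
wrist_force: [-0.1, -0.0, -0.2]
width: 0.599
grip_force: 0.0
turn [-0.02 -0.22  0.05] shift after turn mm [-1.3  0.3 70.1] grasp now [0.5686 0.0216 0.1221] t 6.7 w 0.599 F [-0.1 -0.  -0.2]
```

```bash
python3 -m jog '[{"dx":-1,"dy":0,"dz":25,"ax":0,"ay":0,"az":0},{"dx":0,"dy":0,"dz":25,"ax":0,"ay":0,"az":0},{"dx":0,"dy":0,"dz":14,"ax":0,"ay":0,"az":0},{"dx":0,"dy":0,"dz":6,"ax":0,"ay":0,"az":0},{"dx":0,"dy":0,"dz":0,"ax":0,"ay":0,"az":0},{"dx":0,"dy":0,"dz":0,"ax":0,"ay":0,"az":0}]'
python3 -m jog '[{"dx":0,"dy":0,"dz":0,"ax":0,"ay":0,"az":0},{"dx":0,"dy":0,"dz":0,"ax":0,"ay":0,"az":0},{"dx":0,"dy":0,"dz":0,"ax":0,"ay":0,"az":0},{"dx":0,"dy":0,"dz":0,"ax":0,"ay":0,"az":0},{"dx":0,"dy":0,"dz":0,"ax":0,"ay":0,"az":0},{"dx":0,"dy":0,"dz":0,"ax":0,"ay":0,"az":0},{"dx":0,"dy":0,"dz":0,"ax":0,"ay":0,"az":0}]' 0 30
python3 -m jog '[{"dx":0,"dy":0,"dz":-20,"ax":0,"ay":0,"az":0},{"dx":0,"dy":0,"dz":-30,"ax":0,"ay":0,"az":0},{"dx":0,"dy":0,"dz":-20,"ax":0,"ay":0,"az":0},{"dx":-4,"dy":-15,"dz":0,"ax":0,"ay":0,"az":0},{"dx":0,"dy":-25,"dz":0,"ax":0,"ay":0,"az":0},{"dx":0,"dy":-25,"dz":0,"ax":0,"ay":0,"az":0},{"dx":0,"dy":-25,"dz":0,"ax":0,"ay":0,"az":0},{"dx":0,"dy":-17,"dz":0,"ax":0,"ay":0,"az":0},{"dx":0,"dy":-10,"dz":0,"ax":0,"ay":0,"az":0},{"dx":0,"dy":0,"dz":0,"ax":0,"ay":0,"az":0},{"dx":0,"dy":0,"dz":0,"ax":0,"ay":0,"az":0}]'
python3 - <<'E'
from h import *
plan(.575,-.095,.053)
E
```

```text
time: 7.2
tool_pos: [0.5708, 0.0211, 0.2087]
tcp_rot: [-0.001, -3.141, 0.0]
wrist_force: [0.8, 1.0, 0.6]
width: 0.598
grip_force: 0.0
time: 7.78
tool_pos: [0.5721, 0.0217, 0.2102]
tcp_rot: [-0.001, 3.139, -0.001]
wrist_force: [-1.0, 0.3, 6.5]
width: 0.263
grip_force: 29.7
time: 8.7
tool_pos: [0.5751, -0.0952, 0.2784]
tcp_rot: [-0.001, -3.141, -0.001]
wrist_force: [-0.1, 0.2, -1.1]
width: 0.268
grip_force: 29.8
turn [ 0.04 -0.03 -0.05] shift after turn mm [ 0.1  0.2 70.7] grasp now [ 0.5751 -0.0951  0.1237] t 8.7 w 0.268 F [-0.1  0.2 -1.1]
```

```bash
python3 -m jog '[{"dx":0,"dy":0,"dz":25,"ax":0,"ay":0,"az":0},{"dx":0,"dy":0,"dz":25,"ax":0,"ay":0,"az":0},{"dx":0,"dy":0,"dz":12,"ax":0,"ay":0,"az":0},{"dx":0,"dy":0,"dz":4,"ax":0,"ay":0,"az":0},{"dx":0,"dy":0,"dz":2,"ax":0,"ay":0,"az":0},{"dx":0,"dy":0,"dz":0,"ax":0,"ay":0,"az":0},{"dx":0,"dy":0,"dz":0,"ax":0,"ay":0,"az":0}]'
python3 -m jog '[{"dx":0,"dy":0,"dz":0,"ax":0,"ay":0,"az":0},{"dx":0,"dy":0,"dz":0,"ax":0,"ay":0,"az":0},{"dx":0,"dy":0,"dz":0,"ax":0,"ay":0,"az":0},{"dx":0,"dy":0,"dz":0,"ax":0,"ay":0,"az":0},{"dx":0,"dy":0,"dz":0,"ax":0,"ay":0,"az":0},{"dx":0,"dy":0,"dz":0,"ax":0,"ay":0,"az":0}]' 0.6
python3 -m jog '[{"dx":0,"dy":0,"dz":-15,"ax":0,"ay":0,"az":0},{"dx":0,"dy":0,"dz":-30,"ax":0,"ay":0,"az":0},{"dx":0,"dy":0,"dz":-25,"ax":0,"ay":0,"az":0},{"dx":15,"dy":15,"dz":0,"ax":0,"ay":0,"az":0},{"dx":25,"dy":28,"dz":0,"ax":0,"ay":0,"az":0},{"dx":25,"dy":28,"dz":0,"ax":0,"ay":0,"az":0},{"dx":22,"dy":28,"dz":0,"ax":0,"ay":0,"az":0},{"dx":15,"dy":18,"dz":0,"ax":0,"ay":0,"az":0},{"dx":0,"dy":0,"dz":0,"ax":0,"ay":0,"az":0},{"dx":0,"dy":0,"dz":0,"ax":0,"ay":0,"az":0},{"dx":0,"dy":0,"dz":0,"ax":0,"ay":0,"az":0}]'
python3 - <<'E'
from h import *
plan(.473,.022,.052)
for n in("top","side"):
    c=optics.read_camera(n)
    for k,z in(("red",.062),("blue",.062),("blue",.016),("white",.018)):
        for b in blobs(c,k,z,amin=25):
            if b[1]<1000 and (k=="white" or (z<.03)==(b[1]>160)): print(n,k,b[:2],b[3],b[5],b[7])
    cv2.imwrite(f"pics/{n}2.png",c["img"][:,:,::-1])
E
```

```text
time: 9.28
tool_pos: [0.5759, -0.0947, 0.2114]
tcp_rot: [-0.002, 3.14, -0.0]
wrist_force: [-0.2, 0.7, -0.6]
width: 0.263
grip_force: 29.9
time: 9.78
tool_pos: [0.5753, -0.0953, 0.2108]
tcp_rot: [-0.0, 3.141, -0.0]
wrist_force: [0.1, 0.5, -0.2]
width: 0.599
grip_force: 0.0
time: 10.7
tool_pos: [0.4738, 0.0216, 0.2811]
tcp_rot: [-0.001, 3.14, -0.001]
wrist_force: [0.6, -0.4, 0.3]
width: 0.602
grip_force: 0.0
turn [-0.02  0.09  0.04] shift after turn mm [ 0.8  0.4 74.4] grasp now [0.4741 0.0216 0.1264] t 10.7 w 0.602 F [ 0.6 -0.4  0.3]
top blue ([263, 214], 751) [0.5722, 0.0185] [0.5723, 0.0184, 0.0305] [0.572, 0.019, 0.06, 0.059, 10.214]
top white ([299, 167], 583) [0.6648, -0.0543] [0.665, -0.0546, 0.0302] [0.665, -0.055, 0.059, 0.059, 62.189]
top white ([386, 198], 770) [0.6009, -0.2216] [0.6025, -0.2212, 0.0493] [0.603, -0.221, 0.091, 0.042, 10.195]
top white ([148, 327], 44) [0.3612, 0.2387] [0.3595, 0.2387, 0.0318] [0.36, 0.239, 0.003, 0.063, 86.322]
side red ([274, 140], 61) [0.5734, -0.0923] [0.5733, -0.0923, 0.0117] [0.573, -0.092, 0.02, 0.023, 3.23]
side blue ([321, 184], 68) [0.4722, 0.0239] [0.4722, 0.0236, 0.0111] [0.472, 0.024, 0.021, 0.019, 5.558]
side blue ([272, 193], 496) [0.5712, 0.0214] [0.5711, 0.0204, 0.031] [0.571, 0.021, 0.06, 0.058, 5.467]
```

View pics/side2.png

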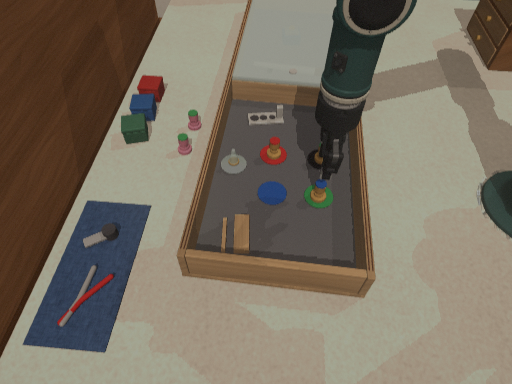

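The red sizer stands on the red pad at (274,155), and the blue pad is empty. The gripper is over the blue sizer.

```bash
python3 -m jog '[{"dx":0,"dy":0,"dz":25,"ax":0,"ay":0,"az":0},{"dx":0,"dy":0,"dz":25,"ax":0,"ay":0,"az":0},{"dx":0,"dy":0,"dz":16,"ax":0,"ay":0,"az":0},{"dx":0,"dy":0,"dz":7,"ax":0,"ay":0,"az":0},{"dx":0,"dy":0,"dz":0,"ax":0,"ay":0,"az":0},{"dx":0,"dy":0,"dz":0,"ax":0,"ay":0,"az":0}]'
python3 -m jog '[{"dx":0,"dy":0,"dz":0,"ax":0,"ay":0,"az":0},{"dx":0,"dy":0,"dz":0,"ax":0,"ay":0,"az":0},{"dx":0,"dy":0,"dz":0,"ax":0,"ay":0,"az":0},{"dx":0,"dy":0,"dz":0,"ax":0,"ay":0,"az":0},{"dx":0,"dy":0,"dz":0,"ax":0,"ay":0,"az":0},{"dx":0,"dy":0,"dz":0,"ax":0,"ay":0,"az":0},{"dx":0,"dy":0,"dz":0,"ax":0,"ay":0,"az":0}]' 0 30
python3 -m jog '[{"dx":0,"dy":0,"dz":-20,"ax":0,"ay":0,"az":0},{"dx":0,"dy":0,"dz":-30,"ax":0,"ay":0,"az":0},{"dx":0,"dy":0,"dz":-20,"ax":0,"ay":0,"az":0},{"dx":-12,"dy":-2,"dz":0,"ax":0,"ay":0,"az":0},{"dx":-25,"dy":0,"dz":0,"ax":0,"ay":0,"az":0},{"dx":-25,"dy":0,"dz":0,"ax":0,"ay":0,"az":0},{"dx":-25,"dy":0,"dz":0,"ax":0,"ay":0,"az":0},{"dx":-11,"dy":0,"dz":0,"ax":0,"ay":0,"az":0},{"dx":0,"dy":0,"dz":0,"ax":0,"ay":0,"az":0},{"dx":0,"dy":0,"dz":0,"ax":0,"ay":0,"az":0},{"dx":0,"dy":0,"dz":0,"ax":0,"ay":0,"az":0}]'
python3 - <<'E'
from h import *
plan(.5717,.020,.053)
E
```

```text
time: 11.3
tool_pos: [0.4739, 0.0213, 0.2077]
tcp_rot: [-0.001, -3.141, 0.0]
wrist_force: [0.5, -0.4, 0.6]
width: 0.596
grip_force: 0.0
time: 11.88
tool_pos: [0.4742, 0.0218, 0.209]
tcp_rot: [-0.001, 3.139, -0.0]
wrist_force: [-0.7, -0.5, 5.8]
width: 0.268
grip_force: 29.7
time: 12.8
tool_pos: [0.57, 0.0198, 0.2764]
tcp_rot: [0.0, -3.138, -0.0]
wrist_force: [-0.6, 1.0, -1.1]
width: 0.269
grip_force: 29.8
turn [ 0.   -0.18  0.02] shift after turn mm [-1.7  0.2 68.7] grasp now [0.5695 0.0198 0.1217] t 12.8 w 0.269 F [-0.6  1.  -1.1]
```

```bash
python3 -m jog '[{"dx":0,"dy":0,"dz":25,"ax":0,"ay":0,"az":0},{"dx":0,"dy":0,"dz":25,"ax":0,"ay":0,"az":0},{"dx":0,"dy":0,"dz":12,"ax":0,"ay":0,"az":0},{"dx":0,"dy":0,"dz":4,"ax":0,"ay":0,"az":0},{"dx":0,"dy":0,"dz":2,"ax":0,"ay":0,"az":0},{"dx":0,"dy":0,"dz":0,"ax":0,"ay":0,"az":0},{"dx":0,"dy":0,"dz":0,"ax":0,"ay":0,"az":0}]'
python3 -m jog '[{"dx":0,"dy":0,"dz":0,"ax":0,"ay":0,"az":0},{"dx":0,"dy":0,"dz":0,"ax":0,"ay":0,"az":0},{"dx":0,"dy":0,"dz":0,"ax":0,"ay":0,"az":0},{"dx":0,"dy":0,"dz":0,"ax":0,"ay":0,"az":0},{"dx":0,"dy":0,"dz":0,"ax":0,"ay":0,"az":0},{"dx":0,"dy":0,"dz":0,"ax":0,"ay":0,"az":0}]' 0.6
python3 -m jog '[{"dx":0,"dy":0,"dz":-15,"ax":0,"ay":0,"az":0},{"dx":0,"dy":0,"dz":-30,"ax":0,"ay":0,"az":0},{"dx":0,"dy":0,"dz":-25,"ax":0,"ay":0,"az":0},{"dx":15,"dy":-15,"dz":0,"ax":0,"ay":0,"az":0},{"dx":27,"dy":-27,"dz":0,"ax":0,"ay":0,"az":0},{"dx":27,"dy":-27,"dz":0,"ax":0,"ay":0,"az":0},{"dx":25,"dy":-26,"dz":0,"ax":0,"ay":0,"az":0},{"dx":14,"dy":-15,"dz":0,"ax":0,"ay":0,"az":0},{"dx":0,"dy":0,"dz":0,"ax":0,"ay":0,"az":0},{"dx":0,"dy":0,"dz":0,"ax":0,"ay":0,"az":0},{"dx":0,"dy":0,"dz":0,"ax":0,"ay":0,"az":0}]'
python3 - <<'E'
from h import *
plan(.4625,-.0903,.052)
c=optics.read_camera("side")
for k in("red","blue","green"):
        for b in blobs(c,k,.062,amin=25):
            if b[1]<160: print(k,b[:2],b[3])
E
```

```text
time: 13.38
tool_pos: [0.5715, 0.0198, 0.2104]
tcp_rot: [-0.0, 3.14, -0.0]
wrist_force: [0.1, -0.7, -1.2]
width: 0.267
grip_force: 29.9
time: 13.88
tool_pos: [0.5713, 0.0198, 0.2098]
tcp_rot: [-0.0, 3.141, -0.0]
wrist_force: [0.1, -0.1, -0.7]
width: 0.596
grip_force: 0.0
time: 14.8
tool_pos: [0.4638, -0.0902, 0.28]
tcp_rot: [0.001, 3.14, 0.0]
wrist_force: [-0.1, 0.9, -0.1]
width: 0.6
grip_force: 0.0
turn [ 0.01  0.07 -0.02] shift after turn mm [ 1.3 -0.1 73.3] grasp now [ 0.464  -0.0901  0.1253] t 14.8 w 0.6 F [-0.1  0.9 -0.1]
red ([274, 140], 62) [0.5733, -0.0922]
blue ([274, 179], 67) [0.5687, 0.0218]
green ([193, 113], 30) [0.7749, -0.1677]
green ([182, 136], 39) [0.7836, -0.0845]
green ([324, 145], 49) [0.4613, -0.088]
```

```bash
python3 -m jog '[{"dx":1,"dy":0,"dz":25,"ax":0,"ay":0,"az":0},{"dx":0,"dy":0,"dz":25,"ax":0,"ay":0,"az":0},{"dx":0,"dy":0,"dz":15,"ax":0,"ay":0,"az":0},{"dx":0,"dy":0,"dz":7,"ax":0,"ay":0,"az":0},{"dx":0,"dy":0,"dz":0,"ax":0,"ay":0,"az":0},{"dx":0,"dy":0,"dz":0,"ax":0,"ay":0,"az":0}]'
python3 -m jog '[{"dx":0,"dy":0,"dz":0,"ax":0,"ay":0,"az":0},{"dx":0,"dy":0,"dz":0,"ax":0,"ay":0,"az":0},{"dx":0,"dy":0,"dz":0,"ax":0,"ay":0,"az":0},{"dx":0,"dy":0,"dz":0,"ax":0,"ay":0,"az":0},{"dx":0,"dy":0,"dz":0,"ax":0,"ay":0,"az":0},{"dx":0,"dy":0,"dz":0,"ax":0,"ay":0,"az":0},{"dx":0,"dy":0,"dz":0,"ax":0,"ay":0,"az":0}]' 0 30
python3 -m jog '[{"dx":0,"dy":0,"dz":-20,"ax":0,"ay":0,"az":0},{"dx":0,"dy":0,"dz":-30,"ax":0,"ay":0,"az":0},{"dx":0,"dy":0,"dz":-20,"ax":0,"ay":0,"az":0},{"dx":-8,"dy":15,"dz":0,"ax":0,"ay":0,"az":0},{"dx":0,"dy":28,"dz":0,"ax":0,"ay":0,"az":0},{"dx":0,"dy":28,"dz":0,"ax":0,"ay":0,"az":0},{"dx":0,"dy":25,"dz":0,"ax":0,"ay":0,"az":0},{"dx":0,"dy":13,"dz":0,"ax":0,"ay":0,"az":0},{"dx":0,"dy":0,"dz":0,"ax":0,"ay":0,"az":0},{"dx":0,"dy":0,"dz":0,"ax":0,"ay":0,"az":0},{"dx":0,"dy":0,"dz":0,"ax":0,"ay":0,"az":0}]'
python3 - <<'E'
from h import *
plan(.4707,.0192,.053)
E
```

```text
time: 15.35
tool_pos: [0.463, -0.0898, 0.2078]
tcp_rot: [0.002, -3.141, -0.0]
wrist_force: [0.1, 0.2, 0.9]
width: 0.599
grip_force: 0.0
time: 15.93
tool_pos: [0.4632, -0.0903, 0.2091]
tcp_rot: [-0.0, 3.139, -0.0]
wrist_force: [1.1, 1.9, 5.9]
width: 0.264
grip_force: 29.5
time: 16.85
tool_pos: [0.4701, 0.0184, 0.2775]
tcp_rot: [0.001, -3.141, 0.001]
wrist_force: [-0.3, -0.0, -0.8]
width: 0.268
grip_force: 29.7
turn [-0.03 -0.02  0.03] shift after turn mm [-0.6  0.8 69.8] grasp now [0.47   0.0183 0.1228] t 16.85 w 0.268 F [-0.3 -0.  -0.8]
```

```bash
python3 -m jog '[{"dx":0,"dy":1,"dz":25,"ax":0,"ay":0,"az":0},{"dx":0,"dy":0,"dz":25,"ax":0,"ay":0,"az":0},{"dx":0,"dy":0,"dz":12,"ax":0,"ay":0,"az":0},{"dx":0,"dy":0,"dz":4,"ax":0,"ay":0,"az":0},{"dx":0,"dy":0,"dz":2,"ax":0,"ay":0,"az":0},{"dx":0,"dy":0,"dz":0,"ax":0,"ay":0,"az":0},{"dx":0,"dy":0,"dz":0,"ax":0,"ay":0,"az":0}]'
python3 -m jog '[{"dx":0,"dy":0,"dz":0,"ax":0,"ay":0,"az":0},{"dx":0,"dy":0,"dz":0,"ax":0,"ay":0,"az":0},{"dx":0,"dy":0,"dz":0,"ax":0,"ay":0,"az":0},{"dx":0,"dy":0,"dz":0,"ax":0,"ay":0,"az":0},{"dx":0,"dy":0,"dz":0,"ax":0,"ay":0,"az":0},{"dx":0,"dy":0,"dz":0,"ax":0,"ay":0,"az":0}]' 0.6
python3 -m jog '[{"dx":0,"dy":0,"dz":-15,"ax":0,"ay":0,"az":0},{"dx":0,"dy":0,"dz":-30,"ax":0,"ay":0,"az":0},{"dx":0,"dy":0,"dz":-35,"ax":0,"ay":0,"az":0},{"dx":-10,"dy":-20,"dz":0,"ax":0,"ay":0,"az":0},{"dx":-13,"dy":-36,"dz":0,"ax":0,"ay":0,"az":0},{"dx":-13,"dy":-36,"dz":0,"ax":0,"ay":0,"az":0},{"dx":-13,"dy":-36,"dz":0,"ax":0,"ay":0,"az":0},{"dx":-13,"dy":-36,"dz":0,"ax":0,"ay":0,"az":0},{"dx":-13,"dy":-36,"dz":0,"ax":0,"ay":0,"az":0},{"dx":-12,"dy":-30,"dz":0,"ax":0,"ay":0,"az":0},{"dx":-10,"dy":-16,"dz":0,"ax":0,"ay":0,"az":0},{"dx":0,"dy":0,"dz":0,"ax":0,"ay":0,"az":-5.2},{"dx":0,"dy":0,"dz":0,"ax":0,"ay":0,"az":-5.3},{"dx":0,"dy":0,"dz":0,"ax":0,"ay":0,"az":0},{"dx":0,"dy":0,"dz":0,"ax":0,"ay":0,"az":0}]' 0.4
python3 - <<'E'
from h import *
plan(.5676,-.2272,.042,10.5)
c=optics.read_camera("side")
for k in("red","blue","green"):
        for b in blobs(c,k,.062,amin=25):
            if b[1]<160: print(k,b[:2],b[3])
print("divider",ray(load("top"),[[421,215],[441,215]],.08),ray(load("top"),[421,215],.012))
cv2.imwrite("pics/side3.png",cv2.resize(c["img"][60:280,180:400,::-1],None,fx=2.7,fy=2.7))
E
```

```text
time: 17.43
tool_pos: [0.4709, 0.0191, 0.2103]
tcp_rot: [0.001, 3.14, -0.0]
wrist_force: [0.5, 0.6, -0.6]
width: 0.267
grip_force: 29.8
time: 17.93
tool_pos: [0.4703, 0.0198, 0.2098]
tcp_rot: [-0.001, 3.141, -0.0]
wrist_force: [1.2, 0.1, 0.6]
width: 0.6
grip_force: 0.0
time: 19.18
tool_pos: [0.5672, -0.2262, 0.2893]
tcp_rot: [0.284, -3.128, -0.0]
wrist_force: [-0.2, -0.5, 0.7]
width: 0.399
grip_force: 0.0
turn [ 0.02 -0.03 -0.13] shift after turn mm [-0.2 -1.1 92.6] grasp now [ 0.5671 -0.2262  0.1346] t 19.18 w 0.399 F [-0.2 -0.5  0.7]
red ([274, 141], 62) [0.5735, -0.0922]
blue ([274, 179], 68) [0.5688, 0.0217]
green ([192, 113], 30) [0.7759, -0.1669]
green ([322, 183], 71) [0.469, 0.0209]
divider [[ 0.56391829 -0.25989825]
 [ 0.56347378 -0.29440461]] [[ 0.56744414 -0.28927119]]
```

View pics/side3.png

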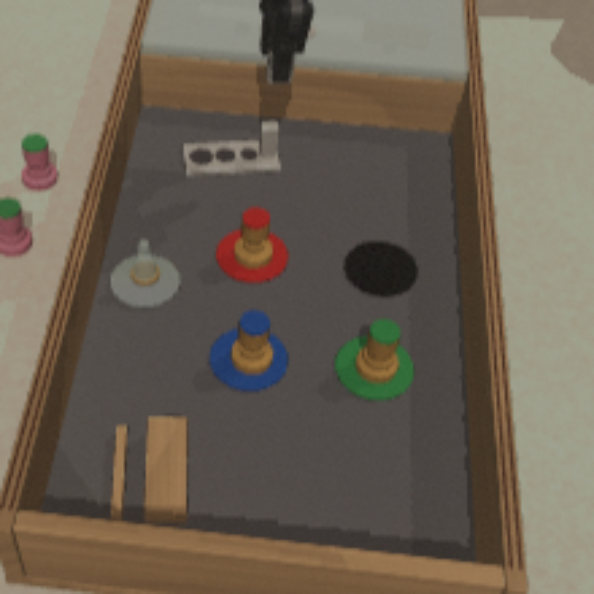

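All three sizers stand on their own pads. The divider wall is at about y = -0.289, so the fingers clear it. Next I'll grip the gauge tab.

```bash
python3 -m jog '[{"dx":0,"dy":-1,"dz":25,"ax":0,"ay":0,"az":0},{"dx":0,"dy":0,"dz":25,"ax":0,"ay":0,"az":0},{"dx":0,"dy":0,"dz":20,"ax":0,"ay":0,"az":0},{"dx":0,"dy":0,"dz":14,"ax":0,"ay":0,"az":0},{"dx":0,"dy":0,"dz":6,"ax":0,"ay":0,"az":0},{"dx":0,"dy":0,"dz":0,"ax":0,"ay":0,"az":0},{"dx":0,"dy":0,"dz":0,"ax":0,"ay":0,"az":0}]'
python3 -m jog '[{"dx":0,"dy":0,"dz":0,"ax":0,"ay":0,"az":0},{"dx":0,"dy":0,"dz":0,"ax":0,"ay":0,"az":0},{"dx":0,"dy":0,"dz":0,"ax":0,"ay":0,"az":0},{"dx":0,"dy":0,"dz":0,"ax":0,"ay":0,"az":0},{"dx":0,"dy":0,"dz":0,"ax":0,"ay":0,"az":0},{"dx":0,"dy":0,"dz":0,"ax":0,"ay":0,"az":0},{"dx":0,"dy":0,"dz":0,"ax":0,"ay":0,"az":0}]' 0 40
python3 -c "
from h import *
plan(.5676,-.2272,.042,10.5)"
```

```text
time: 19.82
tool_pos: [0.5679, -0.2271, 0.2001]
tcp_rot: [-0.288, 3.128, -0.0]
wrist_force: [0.5, -0.0, -0.3]
width: 0.402
grip_force: 0.0
time: 20.4
tool_pos: [0.5685, -0.2276, 0.2015]
tcp_rot: [-0.287, 3.126, -0.002]
wrist_force: [-0.4, 0.1, 6.7]
width: 0.129
grip_force: 40.0
turn [-0.1   0.16  0.  ] shift after turn mm [0.8 0.6 4.8] grasp now [ 0.5689 -0.2278  0.0468] t 20.4 w 0.129 F [-0.4  0.1  6.7]
```

```bash
python3 -m jog '[{"dx":0,"dy":0,"dz":-15,"ax":0,"ay":0,"az":0},{"dx":0,"dy":0,"dz":-25,"ax":0,"ay":0,"az":0},{"dx":0,"dy":0,"dz":-25,"ax":0,"ay":0,"az":0},{"dx":0,"dy":0,"dz":-25,"ax":0,"ay":0,"az":0},{"dx":0,"dy":0,"dz":-10,"ax":0,"ay":0,"az":0},{"dx":0,"dy":0,"dz":0,"ax":0,"ay":0,"az":3},{"dx":0,"dy":0,"dz":0,"ax":0,"ay":0,"az":2.8},{"dx":0,"dy":0,"dz":0,"ax":0,"ay":0,"az":0},{"dx":0,"dy":0,"dz":0,"ax":0,"ay":0,"az":0}]'
python3 -c "
from h import *
plan(.5193,.1255,.045,4.7)"
```

```text
time: 21.15
tool_pos: [0.5671, -0.227, 0.2988]
tcp_rot: [0.131, -3.138, -0.001]
wrist_force: [0.2, -0.3, -0.4]
width: 0.127
grip_force: 39.0
turn [ 0.04 -0.07  0.09] shift after turn mm [ 18.8 355.2  99.1] grasp now [ 0.5669 -0.2269  0.1441] t 21.15 w 0.127 F [ 0.2 -0.3 -0.4]
```

```bash
python3 -m jog '[{"dx":0,"dy":10,"dz":0,"ax":0,"ay":0,"az":0},{"dx":2,"dy":20,"dz":0,"ax":0,"ay":0,"az":0},{"dx":2,"dy":30,"dz":0,"ax":0,"ay":0,"az":0},{"dx":2,"dy":35,"dz":0,"ax":0,"ay":0,"az":0},{"dx":2,"dy":35,"dz":0,"ax":0,"ay":0,"az":0},{"dx":2,"dy":35,"dz":0,"ax":0,"ay":0,"az":0},{"dx":2,"dy":35,"dz":0,"ax":0,"ay":0,"az":0},{"dx":2,"dy":35,"dz":0,"ax":0,"ay":0,"az":0},{"dx":2,"dy":35,"dz":0,"ax":0,"ay":0,"az":0},{"dx":2,"dy":35,"dz":0,"ax":0,"ay":0,"az":0},{"dx":1,"dy":25,"dz":0,"ax":0,"ay":0,"az":0},{"dx":0,"dy":15,"dz":0,"ax":0,"ay":0,"az":0},{"dx":0,"dy":10,"dz":0,"ax":0,"ay":0,"az":0},{"dx":0,"dy":0,"dz":0,"ax":0,"ay":0,"az":0},{"dx":0,"dy":0,"dz":0,"ax":0,"ay":0,"az":0},{"dx":0,"dy":0,"dz":0,"ax":0,"ay":0,"az":0}]'
python3 -m jog '[{"dx":0,"dy":0,"dz":25,"ax":0,"ay":0,"az":0},{"dx":0,"dy":0,"dz":25,"ax":0,"ay":0,"az":0},{"dx":0,"dy":0,"dz":20,"ax":0,"ay":0,"az":0},{"dx":0,"dy":0,"dz":10,"ax":0,"ay":0,"az":0},{"dx":0,"dy":0,"dz":0,"ax":0,"ay":0,"az":0},{"dx":0,"dy":0,"dz":0,"ax":0,"ay":0,"az":0}]'
python3 - <<'E'
from h import *
plan(.5193,.1255,.045,4.7)
ims=[]
for n,(a,b) in(("top",(130,120)),("side",(170,170))):
    c=optics.read_camera(n); np.savez(f"{n}4.npz",**c)
    ims.append(cv2.resize(c["img"][a:a+130,b:b+170,::-1],None,fx=4,fy=2.3*4/2.3)[:, :])
cv2.imwrite("pics/g4.png",cv2.resize(np.vstack(ims),(340*1,520))if 0 else cv2.resize(np.hstack(ims),(800,306)))
E
```

```text
time: 22.48
tool_pos: [0.5194, 0.1244, 0.2995]
tcp_rot: [0.129, -3.139, 0.001]
wrist_force: [-0.7, 0.4, -1.1]
width: 0.13
grip_force: 39.1
time: 22.98
tool_pos: [0.5195, 0.1243, 0.2195]
tcp_rot: [0.127, -3.138, 0.0]
wrist_force: [0.6, -0.0, -1.5]
width: 0.131
grip_force: 39.1
turn [-0.01 -0.06 -0.05] shift after turn mm [ 0.1  1.3 19.8] grasp now [0.5194 0.1242 0.0648] t 22.98 w 0.131 F [ 0.6 -0.  -1.5]
```

View pics/g4.png

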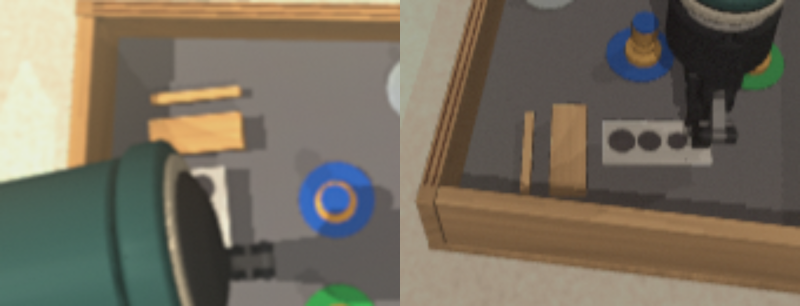

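The gauge hangs level and aligned in front of the slot: in the side half, the plate is at (655,142) and the bar at (569,148). I'll lower it to about 2 mm above the floor and slide it in.

```bash
python3 -m jog '[{"dx":0,"dy":1,"dz":9,"ax":0,"ay":0,"az":0},{"dx":0,"dy":0,"dz":6,"ax":0,"ay":0,"az":0},{"dx":0,"dy":0,"dz":3,"ax":0,"ay":0,"az":0},{"dx":0,"dy":0,"dz":0,"ax":0,"ay":0,"az":0},{"dx":0,"dy":0,"dz":0,"ax":0,"ay":0,"az":0}]'
python3 -m jog '[{"dx":-5,"dy":0,"dz":0,"ax":0,"ay":0,"az":0},{"dx":-6,"dy":0,"dz":0,"ax":0,"ay":0,"az":0},{"dx":-6,"dy":0,"dz":0,"ax":0,"ay":0,"az":0},{"dx":-6,"dy":0,"dz":0,"ax":0,"ay":0,"az":0},{"dx":-6,"dy":0,"dz":0,"ax":0,"ay":0,"az":0},{"dx":-6,"dy":0,"dz":0,"ax":0,"ay":0,"az":0},{"dx":-6,"dy":0,"dz":0,"ax":0,"ay":0,"az":0},{"dx":-5,"dy":0,"dz":0,"ax":0,"ay":0,"az":0},{"dx":-4,"dy":0,"dz":0,"ax":0,"ay":0,"az":0},{"dx":0,"dy":0,"dz":0,"ax":0,"ay":0,"az":0},{"dx":0,"dy":0,"dz":0,"ax":0,"ay":0,"az":0}]'
python3 -c "
from h import *
plan(.5761,.1302,.045,4.7)"
```

```text
time: 23.5
tool_pos: [0.5193, 0.1262, 0.2016]
tcp_rot: [-0.13, 3.139, -0.0]
wrist_force: [0.1, 0.0, -0.2]
width: 0.128
grip_force: 39.2
time: 24.42
tool_pos: [0.5694, 0.1301, 0.2016]
tcp_rot: [0.129, -3.139, 0.0]
wrist_force: [-0.2, 0.2, -1.4]
width: 0.13
grip_force: 39.1
turn [-0.   -0.    0.01] shift after turn mm [-6.7 -0.5  1.9] grasp now [0.5694 0.1301 0.0469] t 24.42 w 0.13 F [-0.2  0.2 -1.4]
```

Now 1–2 mm steps until it meets the stop, checking force as I go.

```bash
python3 -m jog '[{"dx":-2,"dy":0,"dz":0,"ax":0,"ay":0,"az":0},{"dx":-2,"dy":0,"dz":0,"ax":0,"ay":0,"az":0},{"dx":-1,"dy":0,"dz":0,"ax":0,"ay":0,"az":0},{"dx":0,"dy":0,"dz":0,"ax":0,"ay":0,"az":0}]' | sed -n '2p;4p'
python3 -m jog '[{"dx":-1,"dy":0,"dz":0,"ax":0,"ay":0,"az":0},{"dx":-1,"dy":0,"dz":0,"ax":0,"ay":0,"az":0},{"dx":0,"dy":0,"dz":0,"ax":0,"ay":0,"az":0},{"dx":0,"dy":0,"dz":0,"ax":0,"ay":0,"az":0}]'| sed -n '2p;4p'
```

```text
tool_pos: [0.5743, 0.1306, 0.2017]
wrist_force: [0.1, 0.5, -0.2]
tool_pos: [0.5762, 0.1308, 0.2017]
wrist_force: [-0.1, -0.1, 0.0]
```

```bash
python3 -m jog '[{"dx":-1,"dy":0,"dz":0,"ax":0,"ay":0,"az":0},{"dx":0,"dy":0,"dz":0,"ax":0,"ay":0,"az":0},{"dx":0,"dy":0,"dz":0,"ax":0,"ay":0,"az":0}]'| sed -n '2p;4p'; python3 -m jog '[{"dx":-1,"dy":0,"dz":0,"ax":0,"ay":0,"az":0},{"dx":0,"dy":0,"dz":0,"ax":0,"ay":0,"az":0},{"dx":0,"dy":0,"dz":0,"ax":0,"ay":0,"az":0}]'| sed -n '2p;4p'
```

```text
tool_pos: [0.5772, 0.1308, 0.2017]
wrist_force: [0.1, -0.2, -0.4]
tool_pos: [0.5782, 0.1309, 0.2017]
wrist_force: [-0.2, 0.2, -0.7]
```

```bash
python3 -m jog '[{"dx":-1,"dy":0,"dz":0,"ax":0,"ay":0,"az":0},{"dx":0,"dy":0,"dz":0,"ax":0,"ay":0,"az":0},{"dx":0,"dy":0,"dz":0,"ax":0,"ay":0,"az":0}]'| sed -n '2p;4p'; python3 -m jog '[{"dx":-1,"dy":0,"dz":0,"ax":0,"ay":0,"az":0},{"dx":0,"dy":0,"dz":0,"ax":0,"ay":0,"az":0},{"dx":0,"dy":0,"dz":0,"ax":0,"ay":0,"az":0}]'| sed -n '2p;4p'
python3 - <<'E'
from h import *
c=optics.read_camera("side"); np.savez("side5.npz",**c)
cv2.imwrite("pics/s5.png",cv2.resize(c["img"][180:270,190:320,::-1],None,fx=6,fy=6,interpolation=cv2.INTER_CUBIC))
E
```

```text
tool_pos: [0.5791, 0.131, 0.2017]
wrist_force: [-0.7, 0.8, 0.2]
tool_pos: [0.5794, 0.1311, 0.2015]
wrist_force: [-5.9, 0.3, 3.1]
```

View pics/s5.png

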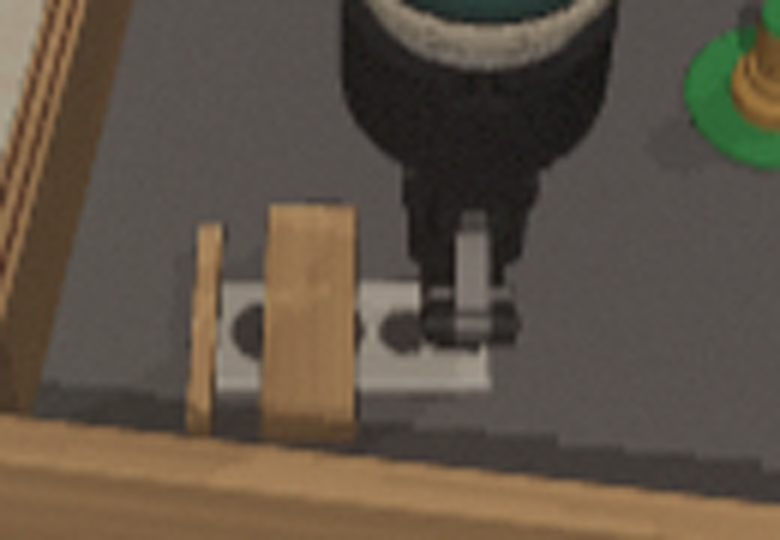

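The plate is under the bar with its end against the stop at (217,335), which fits the 6 N contact. I'll ease off, lower, release and lift.

```bash
python3 -m jog '[{"dx":1,"dy":0,"dz":1,"ax":0,"ay":0,"az":0},{"dx":0,"dy":0,"dz":1,"ax":0,"ay":0,"az":0},{"dx":0,"dy":0,"dz":0,"ax":0,"ay":0,"az":0}]'
python3 -m jog '[{"dx":0,"dy":0,"dz":0,"ax":0,"ay":0,"az":0},{"dx":0,"dy":0,"dz":0,"ax":0,"ay":0,"az":0},{"dx":0,"dy":0,"dz":0,"ax":0,"ay":0,"az":0},{"dx":0,"dy":0,"dz":0,"ax":0,"ay":0,"az":0},{"dx":0,"dy":0,"dz":0,"ax":0,"ay":0,"az":0},{"dx":0,"dy":0,"dz":0,"ax":0,"ay":0,"az":0}]' 0.4
python3 -m jog '[{"dx":0,"dy":0,"dz":-10,"ax":0,"ay":0,"az":0},{"dx":0,"dy":0,"dz":-25,"ax":0,"ay":0,"az":0},{"dx":0,"dy":0,"dz":-35,"ax":0,"ay":0,"az":0},{"dx":0,"dy":0,"dz":-35,"ax":0,"ay":0,"az":0},{"dx":0,"dy":0,"dz":-35,"ax":0,"ay":0,"az":0},{"dx":35,"dy":10,"dz":-20,"ax":0,"ay":0,"az":0},{"dx":35,"dy":20,"dz":0,"ax":0,"ay":0,"az":0},{"dx":35,"dy":20,"dz":0,"ax":0,"ay":0,"az":0},{"dx":20,"dy":35,"dz":0,"ax":0,"ay":0,"az":0},{"dx":20,"dy":35,"dz":0,"ax":0,"ay":0,"az":0},{"dx":10,"dy":38,"dz":0,"ax":0,"ay":0,"az":0},{"dx":0,"dy":40,"dz":0,"ax":0,"ay":0,"az":0},{"dx":0,"dy":40,"dz":0,"ax":0,"ay":0,"az":0},{"dx":0,"dy":20,"dz":0,"ax":0,"ay":0,"az":0},{"dx":0,"dy":0,"dz":0,"ax":0,"ay":0,"az":0},{"dx":0,"dy":0,"dz":0,"ax":0,"ay":0,"az":0},{"dx":0,"dy":0,"dz":0,"ax":0,"ay":0,"az":0}]'
python3 - <<'E'
from h import *
ims=[]
for n,(a,b) in(("top",(130,140)),("side",(90,190))):
    c=optics.read_camera(n); ims.append(cv2.resize(c["img"][a:a+175,b:b+190,::-1],(400,368),interpolation=cv2.INTER_CUBIC))
    for k in("red","blue","green"):
        for b in blobs(c,k,.062,xr=(.4,.7),yr=(-.2,.1),amin=25):
            if b[1]<160: print(n,k,b[3])
    for b in blobs(c,"white",.018,xr=(.5,.7),yr=(-.2,.2)): print(n,b[:2],b[3],b[7])
cv2.imwrite("pics/f.png",np.hstack(ims))
E
```

```text
time: 26.38
tool_pos: [0.5791, 0.131, 0.2015]
tcp_rot: [0.129, -3.138, 0.0]
wrist_force: [-7.6, -1.6, 13.2]
width: 0.13
grip_force: 40.9
time: 26.88
tool_pos: [0.5792, 0.131, 0.1994]
tcp_rot: [0.129, -3.139, 0.0]
wrist_force: [-0.4, 0.8, -0.4]
width: 0.399
grip_force: 0.0
time: 28.3
tool_pos: [0.4033, 0.3749, 0.3598]
tcp_rot: [0.13, -3.139, 0.001]
wrist_force: [0.3, 0.0, -0.2]
width: 0.398
grip_force: 0.0
top blue [0.5698, 0.0191]
top ([186, 179], 90420) [0.6537, 0.1697] [0.625, 0.04, 0.725, 1.085, 0.05]
top ([299, 167], 584) [0.6649, -0.0544] [0.665, -0.055, 0.059, 0.059, 62.189]
top ([203, 175], 96) [0.6528, 0.1365] [0.652, 0.137, 0.012, 0.041, 5.468]
top ([205, 206], 407) [0.5896, 0.1317] [0.59, 0.131, 0.047, 0.042, 5.533]
side red [0.5735, -0.0923]
side blue [0.5688, 0.0217]
side green [0.4693, 0.0209]
side ([243, 246], 66709) [0.6232, 0.1004] [0.496, -0.21, 1.281, 0.976, 89.965]
side ([265, 227], 19) [0.5796, 0.1113] [0.579, 0.111, 0.01, 0.007, 5.377]
side ([255, 230], 54) [0.6001, 0.1222] [0.598, 0.127, 0.022, 0.021, 5.377]
side ([227, 238], 15) [0.6536, 0.1449] [0.654, 0.143, 0.002, 0.025, 7.339]
side ([266, 242], 36) [0.5752, 0.1455] [0.579, 0.144, 0.022, 0.009, 5.328]
```

View pics/f.png

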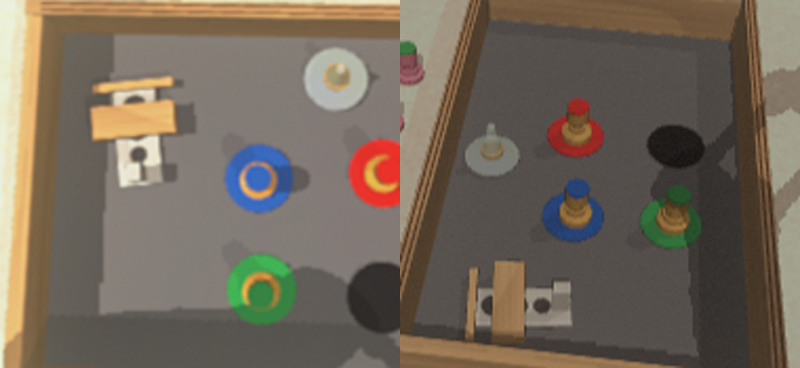

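Everything is in place: each sizer is centred on its pad, the gauge is against the stop with its tab on the robot's side, and the crystal hasn't moved. The arm is clear.

```bash
python3 -c "
from workcell import bot
print(bot.finish_job())"
```

```text
the job is handed in; nothing more can be done
None
```

I handed the job in at about 28 s of the 115 s allowed: the last camera check showed each sizer upright on its own pad after one was parked on black, the gauge home against the stop, the crystal unmoved and everything released; no verdict was returned.

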